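Free a beaker jammed in the corner of the drying bin and stand it up

ROBOT

A 7-joint arm with a two-finger parallel gripper is mounted at the origin on a cart in front of the work surface, level with it; the furniture and walls round the work are solid. World frame = base frame: x ahead of the robot, y to its left, z up, the work surface at z = 0. Lengths are in m, angles in rad, forces in N, time in s.
With the tool pointing down it reaches from about 0.4 to 0.85 m from the base axis. Payload 10.4 kg.
Tool frame: the origin (TCP) lies midway between the tips of the shut fingers; the grasp point (between the pads) lies 19 mm behind it (manip.hold_point_z is the distance from the TCP to the grasp point, in m); z points along the fingers, y is the line along which they close (so a half turn about z gives the same grasp; the last joint's range is limited). The gripper opens to 85 mm and grips with 20 to 120 N. Pads are 22 mm wide; open, the fingers measure 114 mm over their backs; the gripper's body (76 mm by 85 mm) begins 54 mm behind the grasp point. The pads swing forward as they close: fully open they stand 13 mm farther back than shut.
Start: joints at [1.209, 0.332, -0.065, 1.46, 0.022, 1.35, -0.088], TCP at [0.208, -0.589, 0.199] pointing down, gripper open.
Joint ranges: [-2.6, 2.6], [-0.5, 2.12], [-1.47, 1.34], [0.16, 2.42], [-1.27, 4.41], [0.06, 2.06], [-2.6, 2.6]. Speed limits (rad/s): [2.22, 2.22, 2.79, 2.79, 3.14, 3.14, 3.14].

INTERFACE

Orientations are given as a unit quaternion [x, y, z, w].
In Python, from workcell import manip, eyes, job gives the robot as it stands.
- The arm moves only by the shell command python3 -m crank 'ROWS' [FORCE]. ROWS is JSON, a list that holds one entry, the list of rows, each a list of 7 numbers: the finger opening in cm, from 0 to 8.54, then the shift along the world's x, y, z in cm, then the turn, a rotation vector about the world's x, y, z in degrees. In form: [[[hand, x, y, z, ax, ay, az], ...]]. A call has 1 to 20 rows; each row shifts and turns the commanded pose from where the row before left it; what a row does not reach is not made up. A row lasts 1/8 s, in which the tool goes at most 62.5 mm and 10.7 degrees, less where a joint would pass 70% of its speed; a pose out of reach is approached as far as the arm can. A call with a gripper value outside its range is refused whole. The fingers move at their own pace and stop on an object; FORCE is the grip in N (left out, the last holds). Time passes only in rows, so rows that do not move let the fingers close. It gives the time, the measured TCP pose, the force, the opening and the grip force at its end, in the units of the state.
- manip.get_obs(): the state, without advancing time (a new reading comes with each control period).
- eyes.camera(name): name is "scene" or "top"; returns (picture, depth): 400x640x3 uint8, red, green, blue; 400x640 float32, m along the optical axis (not along the pixel's ray), 0 where there is no reading.
- eyes.camera_params(name): a dict with "fx", "fy", "cx", "cy" (pixels), "dist" ([k1, k2, p1, p2, k3] as OpenCV has them; the pictures are not rectified), "world_from_camera" (4x4, takes a point from camera to world coordinates). Camera axes: x right, y down, z forward; pixel columns grow to the right and rows downward; lengths in m; the calibration is good to about 2 mm. A picture is of the moment at which its call begins. camera_params takes no time and is no camera call.
- job.hand_in(): hands the job in; it is judged then, once.
The state is a dict: "clock": time; "joint_pos": joint angles; "joint_velocities": joint speeds; "tau": joint torques, N m; "position": TCP position; "ee_rot": TCP orientation; "ft_force": force on the tool from outside, world axes, zero at the start; "torque": the same for the moment, N m; "grip_width": opening from 0.0 (shut) to 1.0 (fully open); "grasp_force": force on a finger pad.
Only numpy, scipy, OpenCV 4.12 (cv2) and the standard library are available. Lean on these libraries where they do the work, as an engineer would, in place of code of your own. Each camera call takes 0.05 s, during which the arm holds its last target. There are 200 camera calls.

TASK

The beaker with the yellow band has toppled into a corner of the blue drying bin and is stuck there with the white stirring rod under its foot. First, while the beaker still leans there, get the rod out from under it, a good 3 cm clear, and leave it lying flat anywhere out of the way; then tip the beaker upright and slide it out over the bin floor, without lifting it, until it stands free with at least 3 cm between it and every wall of the bin and the rod not touching it. Leave all the other things where they are.

Things in the scene. Friction and masses are not known exactly. Their poses are not given: they have to be found in the camera images.
- bin: Blue shallow plastic bin, fixed to the table. Origin under its centre at table height, x and y along its sides, z up. Inside 290 mm along its x by 260 mm along its y; walls and floor 5 mm thick (floor top at z = 5 mm), rim 50 mm above the table, with a 10 mm flange round the outside. The beaker is jammed in its (+x, +y) corner.
- bin_corner (a point): The inner corner of the bin where the beaker leans, at floor height (5 mm above the table), 145 mm and 130 mm from the bin's centre along its x and y.
- beaker: The beaker to free: open, empty, translucent, yellow band, 86 mm tall, 70 mm across the rim (77 over the spout, on its -y side), foot 58 mm across, about 90 g. Origin: centre of its underside; own z along its axis to the mouth. At the start it leans about 46 degrees towards the bin corner, standing on the edge of its foot nearest the corner, its side on the two rims, the rest of its foot raised.
- beaker_mouth (a point): Centre of the beaker's mouth, 86 mm along its axis from the origin. The mouth is open, about 61 mm clear, narrowing to about 55 mm at the bottom, which is 8 mm thick. At the start it faces up over the corner. Pulled there away from the corner, the loose beaker pivots on the edge of its foot that stands on the floor and settles on its base.
- rod: White plastic stirring rod, 165 mm long, 10 mm square section with rounded look, about 22 g, lying flat on the bin floor. Origin at the middle of its length on its underside, own y along its length. Its +y end lies under the raised foot of the beaker, the rest points to the middle of the bin.
- rod_inner (a point): The rod's +y end, on its axis (82 mm from its middle); at the start it is under the beaker's foot.
- rod_outer (a point): The rod's -y end, on its axis; at the start it lies free in the bin.
- clear_beaker: Bystander: plain translucent beaker without a band, 86 mm tall, 70 mm across (77 over the spout), standing in the (-x, +y) corner of the bin. Origin at the centre of its underside.
- vial_blue: Bystander: white vial with a blue cap, 26 mm across, 60 mm tall, standing in the (+x, -y) corner of the bin. Origin at the centre of its underside.
- vial_black: Bystander: white vial with a black cap, 26 mm across, 60 mm tall, standing on the table to the right of the bin. Origin at the centre of its underside.
- tape_roll: Bystander: roll of masking tape, 102 mm across, 25 mm high, lying on the table to the left of the bin. Origin at the centre of its underside.
- marker_red: Bystander: felt marker with a red cap, 132 mm long, 15 mm thick, lying on the table to the right of the bin. Origin at the middle of its underside.
Things that resemble listed ones, but are neither listed nor needed, are in the scene too. Leave any purple look-alike of the rod alone.

How it is judged:
On the way, in this order (a step that is already met when the one before it is completed fails the run):
1. the rod is out from under the leaning beaker: both its ends and its middle are more than 50 mm, seen from above, from the centre of the beaker's foot (horizontal distance between each of rod_inner, rod, rod_outer and beaker above 0.05 m), for 0.2 s.
2. the beaker stands upright on the bin floor (tilt under 0.1 rad) (angle between beaker's own z axis and vertical below 0.1 rad and height (world z) of beaker below 0.012 m), for 0.2 s.
At the end, for the whole second after the job is handed in: The banded beaker stands upright (within 0.06 rad) and still on the bin floor, at least 25 mm from every bin wall (its centre within 81 mm in x and 66 mm in y of the bin centre); the rod lies flat and still in the bin or on the table, not touching the beaker (angle between beaker's own z axis and vertical below 0.06 rad and height (world z) of beaker between 0 and 0.01 m and x of beaker in the frame of bin between -0.081 and 0.081 m and y of beaker in the frame of bin between -0.066 and 0.066 m and linear speed of each of beaker, rod below 0.02 m/s and contact force between rod and beaker below 0.05 N and height (world z) of rod_inner between -0.01 and 0.025 m and height (world z) of rod_outer between -0.01 and 0.025 m).
It fails at once if the banded beaker is lifted: the centre of its foot more than 60 mm above the table (height (world z) of beaker above 0.06 m).
It fails at once if the plain beaker or the blue-capped vial in the bin is moved by more than 20 mm or tipped (distance of any of clear_beaker, vial_blue from where it was at the start of the episode above 0.02 m or angle between any of clear_beaker, vial_blue's own z axis and vertical above 0.5 rad).
It fails at once if the black-capped vial, tape roll or red marker on the table is moved by more than 20 mm (distance of any of vial_black, tape_roll, marker_red from where it was at the start of the episode above 0.02 m).
It also fails if it takes over 61 s, if anything falls off the work surface, if the arm or the gripper's body presses on something with over 40 N, if the wrist force passes 120 N, or if a joint passes its speed limit or range.

## Working session

There is one attempt and no reset: what is moved stays moved. The work goes in short steps, Python scripts to look and compute and a shell command to move; the robot and the scene stay as the last step left them, time stands still between calls to the robot, and variables do not carry over. Pictures are saved under pics/ and viewed, at most 13 in all, crops included, and the job is handed in when it is done.

```bash
mkdir -p pics; ls; cat > h.py <<'E'
import numpy as np, cv2
from workcell import manip, eyes, job
def snap(n, save=None):
    im,d=eyes.camera(n); 
    if save: cv2.imwrite('pics/'+save, im[:,:,::-1])
    np.savez('/tmp/%s.npz'%n, im=im, d=d); return im,d
def ray(n,uv):
    p=eyes.camera_params(n); K=np.array([[p['fx'],0,p['cx']],[0,p['fy'],p['cy']],[0,0,1.]])
    u=cv2.undistortPoints(np.array(uv,float).reshape(-1,1,2),K,np.array(p['dist'],float))[:,0]
    T=np.array(p['world_from_camera']); r=np.c_[u,np.ones(len(u))]@T[:3,:3].T
    return T[:3,3],r
def plane(n,uv,z):
    o,r=ray(n,uv); return o+r*((z-o[2])/r[:,2:3])
def depth(n,uv,d):
    o,r=ray(n,uv); q=np.array(uv).astype(int).reshape(-1,2); return o+r*d[q[:,1],q[:,0]][:,None]
def tri(a,ua,b,ub):
    o1,r1=ray(a,ua);o2,r2=ray(b,ub);r1=r1[0];r2=r2[0]
    s=np.linalg.lstsq(np.c_[r1,-r2],o2-o1,rcond=None)[0]
    p,q=o1+s[0]*r1,o2+s[1]*r2; return (p+q)/2,np.linalg.norm(p-q)
E
python3 - <<'E'
from h import *
np.set_printoptions(precision=4,suppress=True)
for n in('scene','top'):
    snap(n,n+'0.png'); p=eyes.camera_params(n); print(n,np.array(p['world_from_camera']),p['fx'])
o=manip.get_obs(); print({k:np.round(v,3) for k,v in o.items()}, manip.hold_point_z)
E
```

```text
pics
scene [[-0.9121 -0.132   0.3882  0.0063]
 [-0.4093  0.3514 -0.842   1.0788]
 [-0.0253 -0.9269 -0.3745  0.5851]
 [ 0.      0.      0.      1.    ]] 430.7183338225128
top [[ 0.021  -0.991   0.1321  0.3084]
 [-0.9998 -0.0209  0.002   0.0028]
 [ 0.0008 -0.1321 -0.9912  1.7074]
 [ 0.      0.      0.      1.    ]] 519.1306357813612
{'clock': np.float64(0.1), 'joint_pos': array([ 1.209,  0.333, -0.065,  1.461,  0.022,  1.35 , -0.088]), 'joint_velocities': array([ 0.001, -0.002,  0.001, -0.005,  0.   ,  0.   ,  0.   ]), 'tau': array([  0.002, -62.675,   0.05 , -39.243,   0.016,   0.007,   0.   ]), 'position': array([ 0.208, -0.589,  0.199]), 'ee_rot': array([ 0.986,  0.169, -0.   , -0.001]), 'ft_force': array([-0.325, -0.528,  0.299]), 'torque': array([-0.018, -0.026, -0.012]), 'grasp_force': np.float64(0.0), 'grip_width': np.float64(1.0)} 0.0187
```

View pics/top0.png

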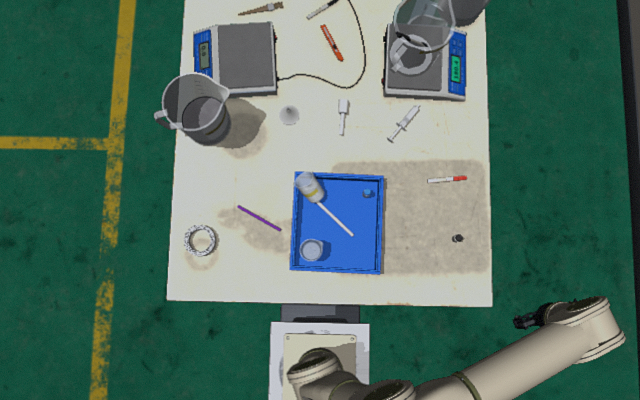

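View pics/scene0.png

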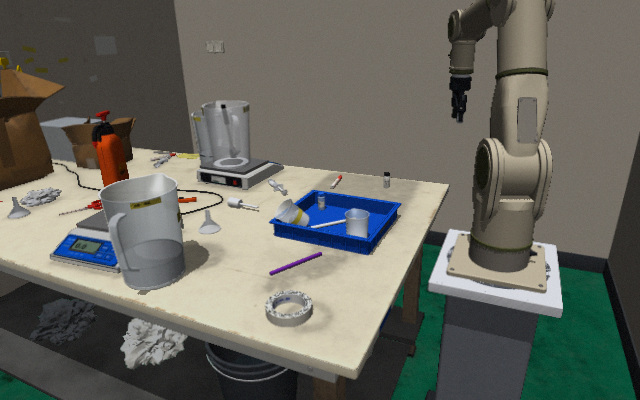

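The top view shows the banded beaker leaning at (312,188) in the bin's upper-left corner. The white rod runs from (318,203) to (352,235). The plain beaker is at (312,250) and the blue vial at (368,193). There are two rod candidates: white (335,219) in the bin and purple (260,218) on the table. The white one in the bin fits. In the scene view the beaker is at (292,213) and the white rod at (330,224).

```bash
python3 - <<'E'
from h import *
np.set_printoptions(precision=4,suppress=True)
T=np.load('/tmp/top.npz');S=np.load('/tmp/scene.npz')
a=cv2.resize(T['im'][165:280,280:395],(460,460),interpolation=cv2.INTER_CUBIC)
b=cv2.resize(S['im'][175:265,260:410],(750//2*2//1,450),interpolation=cv2.INTER_CUBIC)[:, :]
b=cv2.resize(S['im'][175:265,262:412],(600,360)) 
cv2.imwrite('pics/cropT.png',a[:,:,::-1]); cv2.imwrite('pics/cropS.png',b[:,:,::-1])
# bin
im=T['im'];d=T['d'];hsv=cv2.cvtColor(im,cv2.COLOR_RGB2HSV)
m=cv2.inRange(hsv,(105,130,60),(125,255,255)); m[:165]=0;m[285:]=0;m[:,:280]=0;m[:,400:]=0
c=max(cv2.findContours(m,0,2)[0],key=cv2.contourArea); r=cv2.minAreaRect(c);bx=cv2.boxPoints(r);print('bin box px',bx)
w=plane('top',bx,.05);print(w[:,:2],'mean',w.mean(0),'sides',np.linalg.norm(np.diff(w,axis=0),axis=1))
# depth check: rim & floor
print('floor',depth('top',[[345,205],[360,215],[335,255],[350,255]],d)[:,2])
def rod(n,box):
    z=np.load('/tmp/%s.npz'%n);im=z['im'];h=cv2.cvtColor(im,cv2.COLOR_RGB2HSV);m=cv2.inRange(h,(0,0,150),(180,90,255))
    x0,y0,x1,y1=box;k=np.zeros_like(m);k[y0:y1,x0:x1]=m[y0:y1,x0:x1]
    c=max(cv2.findContours(k,0,1)[0],key=cv2.contourArea);vx,vy,X,Y=cv2.fitLine(c,cv2.DIST_HUBER,0,.01,.01).ravel()
    t=((c[:,0]-[X,Y])@[vx,vy]);return np.array([[X+t.min()*vx,Y+t.min()*vy],[X+t.max()*vx,Y+t.max()*vy]]),cv2.contourArea(c)
p,A=rod('top',(319,203,358,242));print('rod top',p,A);print(plane('top',p,.015)); q0=np.mean(p,axis=0);print('depth',depth('top',[p[0],q0,p[1]],d))
p2,A=rod('scene',(310,212,343,240));print('rod scene',p2,A,plane('scene',p2,.015))
E
```

```text
bin box px [[289.4027 269.543 ]
 [294.086  171.1946]
 [384.4525 175.4977]
 [379.7693 273.8461]]
[[ 0.3168  0.1014]
 [ 0.6341  0.0953]
 [ 0.6262 -0.1984]
 [ 0.3092 -0.1852]] mean [ 0.4716 -0.0468  0.05  ] sides [0.3173 0.2938 0.3172]
floor [0.0066 0.0036 0.0051 0.0063]
rod top [[319.0014 202.9986]
 [352.2822 235.7298]] 124.5
[[ 0.5363  0.0123  0.015 ]
 [ 0.4309 -0.0986  0.015 ]]
depth [[ 0.5369  0.0123  0.0106]
 [ 0.483  -0.0432  0.019 ]
 [ 0.4306 -0.0984  0.0184]]
rod scene [[310.9831 226.9193]
 [342.0852 220.4071]] 33.0 [[ 0.5361  0.0132  0.015 ]
 [ 0.4649 -0.0649  0.015 ]]
```

View pics/cropT.png

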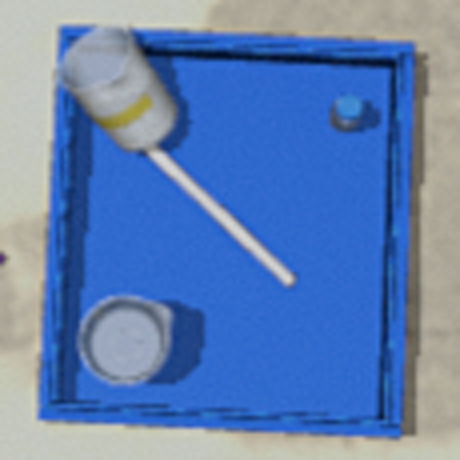

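View pics/cropS.png

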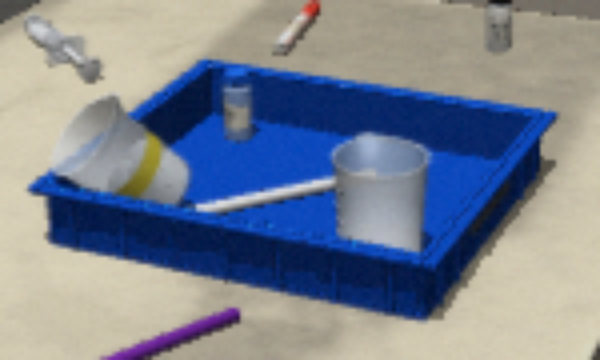

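The crops show the white rod's free end at (352,236) in the top image and its other end under the banded beaker, which confirms it against the purple one outside the bin. The two views put its top at about 15 mm, the floor at about 5 mm, and agree on position to within 2 mm. I'll grasp the rod at about (0.472, -0.055), which needs a turn of +27° about z.

```bash
python3 -m crank '[[[4,1,2.5,0,0,0,1],[4,2.2,4.4,0,0,0,2.2],[4,2.2,4.4,0,0,0,2.2],[4,2.2,4.4,0,0,0,2.2],[4,2.2,4.4,0,0,0,2.2],[4,2.2,4.4,0,0,0,2.2],[4,2.2,4.4,0,0,0,2.2],[4,2.2,4.4,0,0,0,2.2],[4,2.2,4.4,0,0,0,2.2],[4,2.2,4.4,0,0,0,2.2],[4,2.2,4.4,0,0,0,2.2],[4,2.2,4.4,0,0,0,2.2],[4,1.2,2.5,0,0,0,1.8],[4,0,0,-3,0,0,0],[4,0,0,-3,0,0,0],[4,0,0,-2,0,0,0],[4,0,0,0,0,0,0],[4,0,0,0,0,0,0]]]' 30; python3 - <<'E'
from h import *
from scipy.spatial.transform import Rotation as R
o=manip.get_obs();print(o['position'],R.from_quat(o['ee_rot']).as_matrix().round(3),o['joint_pos'].round(2))
E
```

```text
clock: 2.35
position: [0.4722, -0.0558, 0.1201]
ee_rot: [0.919, 0.394, 0.0, 0.0]
ft_force: [-1.2, 0.6, 0.5]
grip_width: 0.47
grasp_force: 0.0
[ 0.47217063 -0.05582378  0.12012753] [[ 0.69   0.724  0.001]
 [ 0.724 -0.69  -0.   ]
 [ 0.     0.001 -1.   ]] [ 0.63  0.11 -0.63  1.92  0.07  1.13 -0.8 ]
```

```bash
python3 -m crank '[[[4,0,0,-3,0,0,0],[4,0,0,-3,0,0,0],[4,0,0,-3,0,0,0],[4,0,0,-1.5,0,0,0],[4,0,0,-0.6,0,0,0],[4,0,0,0,0,0,0],[2.5,0,0,0,0,0,0],[0.5,0,0,0,0,0,0],[0.5,0,0,0,0,0,0],[0.5,0,0,0,0,0,0],[0.5,0,0,0,0,0,0]]]' 30
```

```text
clock: 3.72
position: [0.4717, -0.0555, 0.0084]
ee_rot: [0.919, 0.394, 0.0, 0.0]
ft_force: [-0.2, 0.5, 0.6]
grip_width: 0.06
grasp_force: 0.0
```

```bash
python3 - <<'E'
from h import *
im,d=snap('scene');im2,_=snap('top')
a=cv2.resize(im[130:265,262:412],(600,540),interpolation=cv2.INTER_CUBIC)
cv2.imwrite('pics/c1.png',a[:,:,::-1])
E
```

```text
(no output)
```

View pics/c1.png

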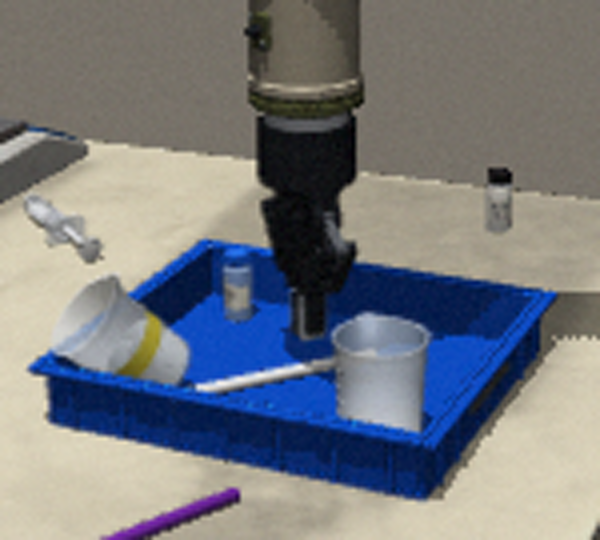

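```bash
python3 - <<'E'
from h import *
np.set_printoptions(precision=4,suppress=True)
o=manip.get_obs()
for n in('scene','top'):
    p=eyes.camera_params(n);T=np.linalg.inv(np.array(p['world_from_camera']));K=np.array([[p['fx'],0,p['cx']],[0,p['fy'],p['cy']],[0,0,1.]])
    print(n,cv2.projectPoints(np.array([o['position'],[.431,-.0985,.015],[.536,.012,.015]]),cv2.Rodrigues(T[:3,:3])[0],T[:3,3],K,np.array(p['dist']))[0][:,0], p['dist'])
S=np.load('/tmp/scene.npz');print('tip depth pts',depth('scene',[[339,212],[338,210],[341,211],[339,206],[334,221],[325,223]],S['d']))
im=np.load('/tmp/top.npz')['im'];cv2.imwrite('pics/c2.png',cv2.resize(im[165:280,280:395],(460,460),interpolation=cv2.INTER_CUBIC)[:,:,::-1])
E
```

```text
scene [[338.9615 223.193 ]
 [355.8955 217.8691]
 [311.1723 226.7667]] [-0.0454  0.      0.      0.      0.    ]
top [[339.2096 223.175 ]
 [352.2603 235.6863]
 [319.094  203.0973]] [-0.0413  0.      0.      0.      0.    ]
tip depth pts [[ 0.467  -0.0453  0.0516]
 [ 0.4689 -0.0421  0.0593]
 [ 0.463  -0.0519  0.0529]
 [ 0.4647 -0.0401  0.074 ]
 [ 0.4865 -0.0506  0.0156]
 [ 0.5064 -0.0258  0.0162]]
```

View pics/c2.png

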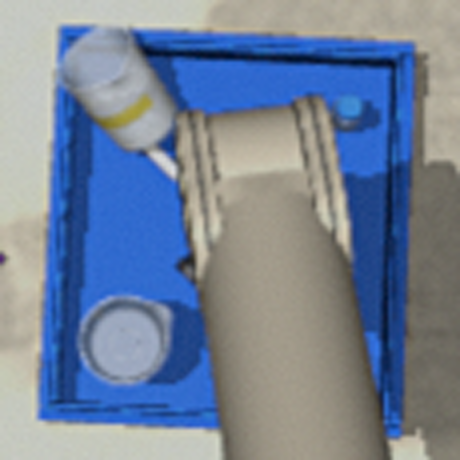

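```bash
python3 - <<'E'
from h import *
np.set_printoptions(precision=3,suppress=True)
p=eyes.camera_params('scene');T=np.linalg.inv(np.array(p['world_from_camera']));K=np.array([[p['fx'],0,p['cx']],[0,p['fy'],p['cy']],[0,0,1.]])
print(cv2.projectPoints(np.array([[.208,-.589,.199]]),cv2.Rodrigues(T[:3,:3])[0],T[:3,3],K,np.array(p['dist']))[0].ravel())
S=np.load('/tmp/scene.npz');
for v in range(196,228,2):
    for u in (338,341): print((u,v),S['im'][v,u],depth('scene',[[u,v]],S['d'])[0],end=' ')
    print()
o=manip.get_obs();print(o['position'],o['joint_pos'],o['clock'])
E
```

```text
[455.485 132.354]
(338, 196) [16 17 18] [ 0.467 -0.039  0.107] (341, 196) [16 18 19] [ 0.447 -0.013  0.119] 
(338, 198) [14 17 20] [ 0.467 -0.037  0.101] (341, 198) [ 7  9 12] [ 0.448 -0.015  0.112] 
(338, 200) [15 19 21] [ 0.465 -0.032  0.097] (341, 200) [ 9 12  8] [ 0.449 -0.017  0.105] 
(338, 202) [17 19 19] [ 0.463 -0.028  0.092] (341, 202) [11 15 18] [ 0.45  -0.019  0.097] 
(338, 204) [21 24 28] [ 0.468 -0.041  0.08 ] (341, 204) [13 14 16] [ 0.459 -0.044  0.08 ] 
(338, 206) [28 31 31] [ 0.47  -0.046  0.071] (341, 206) [14 14 20] [ 0.46  -0.044  0.073] 
(338, 208) [30 35 32] [ 0.467 -0.038  0.068] (341, 208) [10 11 10] [ 0.459 -0.043  0.067] 
(338, 210) [35 39 38] [ 0.469 -0.042  0.059] (341, 210) [10 11 16] [ 0.46  -0.044  0.06 ] 
(338, 212) [36 38 40] [ 0.469 -0.041  0.053] (341, 212) [13 18 16] [ 0.462 -0.049  0.051] 
(338, 214) [90 91 98] [ 0.47  -0.044  0.045] (341, 214) [39 59 93] [ 0.463 -0.052  0.043] 
(338, 216) [  6  39 102] [ 0.497 -0.11   0.006] (341, 216) [ 11  39 106] [ 0.488 -0.113  0.006] 
(338, 218) [ 11  41 106] [ 0.491 -0.094  0.007] (341, 218) [ 12  42 107] [ 0.48  -0.094  0.008] 
(338, 220) [ 64  80 113] [ 0.485 -0.079  0.007] (341, 220) [146 146 144] [ 0.469 -0.065  0.016] 
(338, 222) [180 179 178] [ 0.473 -0.052  0.014] (341, 222) [93 94 94] [ 0.465 -0.057  0.013] 
(338, 224) [ 14  72 184] [ 0.472 -0.049  0.008] (341, 224) [ 15  75 194] [ 0.465 -0.056  0.006] 
(338, 226) [ 18  77 196] [ 0.467 -0.035  0.008] (341, 226) [ 13  73 193] [ 0.461 -0.045  0.005] 
[ 0.472 -0.055  0.008] [ 0.58   0.275 -0.612  2.02   0.2    0.904 -0.899] 3.825
```

The pictures show the fingertips hovering at z≈0.042 (tip at (340,214)) while the reported TCP is 0.008. The first picture shows the same offset, so the real tip is about 33 mm above the reported TCP. I'll correct by that amount and watch the force.

```bash
python3 -m crank '[[[4,0,0,0,0,0,0],[4,0,0,0,0,0,0],[4,0,0,-1,0,0,0],[4,0,0,-1,0,0,0],[4,0,0,-0.6,0,0,0],[4,0,0,-0.5,0,0,0],[4,0,0,0,0,0,0],[2,0,0,0,0,0,0],[0.5,0,0,0,0,0,0],[0.5,0,0,0,0,0,0],[0.5,0,0,0,0,0,0],[0.5,0,0,0,0,0,0]]]' 30
```

```text
clock: 5.32
position: [0.472, -0.0555, -0.0223]
ee_rot: [0.919, 0.394, 0.0, 0.0]
ft_force: [-1.0, 0.8, 5.6]
grip_width: 0.109
grasp_force: 30.7
```

```bash
python3 -m crank '[[[0.5,0,0,0.2,0,0,0],[0.5,-0.4,-0.4,0,0,0,0],[0.5,-0.7,-0.73,0,0,0,0],[0.5,-0.9,-0.95,0,0,0,0],[0.5,-0.9,-0.95,0,0,0,0],[0.5,-0.9,-0.95,0,0,0,0],[0.5,-0.9,-0.95,0,0,0,0],[0.5,-0.7,-0.73,0,0,0,0],[0.5,-0.3,-0.3,0,0,0,0],[0.5,0,0,0,0,0,0],[0.5,0,0,0,0,0,0]]]' 30; python3 - <<'E'
from h import *
snap('scene');im,_=snap('top'); S=np.load('/tmp/scene.npz')['im']
cv2.imwrite('pics/c3.png',cv2.resize(np.hstack([S[150:265,262:400],im[165:280,280:395]]),(759,345),interpolation=cv2.INTER_CUBIC)[:,:,::-1])
E
```

```text
clock: 6.7
position: [0.4151, -0.1147, -0.0206]
ee_rot: [0.919, 0.394, 0.0, -0.0]
ft_force: [0.2, 0.3, -0.5]
grip_width: 0.111
grasp_force: 30.1
```

View pics/c3.png

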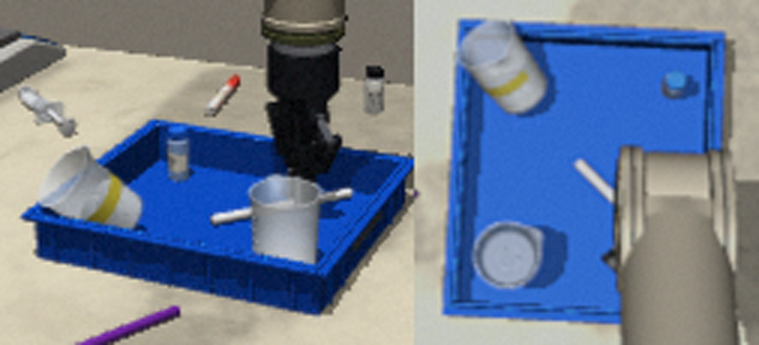

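The rod is clear of the still-leaning beaker: its inner end is at (580,163) in the right half of the view. Next I'll lay it along the -y wall.

```bash
python3 -m crank '[[[0.5,0,0,1.5,0,0,-3],[0.5,0,-0.3,0.5,0,0,-8],[0.5,0,-0.5,0,0,0,-9],[0.5,0,-0.5,0,0,0,-9],[0.5,0,-0.5,0,0,0,-9],[0.5,0,-0.3,0,0,0,-7],[0.5,0,0,0,0,0,-3],[0.5,0,0,0,0,0,0],[0.5,0,0,-1,0,0,0],[0.5,0,0,-1,0,0,0],[0.5,0,0,-0.1,0,0,0],[0.5,0,0,0,0,0,0],[2.5,0,0,0,0,0,0],[2.5,0,0,0.3,0,0,0],[2.5,0,0,2,0,0,0],[2.5,0,0,4,0,0,0],[2.5,0,0,5,0,0,0],[0,2,1,3,0,0,0],[0,2,1,0,0,0,0],[0,0,0,0,0,0,0]]]' 30; python3 - <<'E'
from h import *
np.set_printoptions(precision=4,suppress=True)
S,sd=snap('scene');im,d=snap('top')
from scipy.spatial.transform import Rotation as R
print(manip.get_obs()['joint_pos'].round(2))
print('rod?',depth('top',[[375,y] for y in range(215,250,8)],d))
# yellow band in both
for n,I,D in(('top',im,d),('scene',S,sd)):
    h=cv2.cvtColor(I,cv2.COLOR_RGB2HSV);m=cv2.inRange(h,(20,110,80),(35,255,255))
    k=np.zeros_like(m);b=(295,170,335,215) if n=='top' else (270,190,315,232);k[b[1]:b[3],b[0]:b[2]]=m[b[1]:b[3],b[0]:b[2]]
    v,u=np.nonzero(k);P=depth(n,np.c_[u,v],D);print(n,len(u),u.mean(),v.mean(),np.median(P,0))
# beaker point cloud from both
Q=[]
for n,D,b in(('top',d,(290,165,335,215)),('scene',sd,(265,185,318,232))):
    u,v=np.meshgrid(range(b[0],b[2]),range(b[1],b[3]));P=depth(n,np.c_[u.ravel(),v.ravel()],D)
    P=P[(P[:,2]>.055)&(P[:,2]<.14)&(P[:,0]>.5)&(P[:,0]<.68)&(P[:,1]>-.03)&(P[:,1]<.13)]
    print(n,len(P),'max z',P[np.argmax(P[:,2])],'pct',np.percentile(P,[2,50,98],axis=0))
    for z in(.06,.07,.08,.09,.1,.11):
        q=P[abs(P[:,2]-z)<.005]; print(z,len(q),q.min(0) if len(q) else '',q.max(0) if len(q) else '')
cv2.imwrite('pics/c4.png',cv2.resize(np.hstack([S[180:240,255:345],im[160:220,280:350]]),(800,300),interpolation=cv2.INTER_CUBIC)[:,:,::-1])
E
```

```text
clock: 9.3
position: [0.4557, -0.1152, 0.1217]
ee_rot: [1.0, -0.013, 0.001, -0.0]
ft_force: [-0.4, 0.3, -0.1]
grip_width: 0.003
grasp_force: 0.0
[ 0.65  0.09 -0.52  1.94  0.05  1.13 -1.48]
rod? [[ 0.441  -0.118   0.5394]
 [ 0.4202 -0.1154  0.5659]
 [ 0.4022 -0.1151  0.5698]
 [ 0.3841 -0.1144  0.5777]
 [ 0.366  -0.1133  0.5901]]
top 32 311.3125 193.28125 [0.5574 0.0365 0.0711]
scene 65 297.73846153846154 216.86153846153846 [0.5575 0.0564 0.0625]
top 402 max z [0.5814 0.0441 0.1175] pct [[0.5459 0.0127 0.0557]
 [0.5751 0.0421 0.073 ]
 [0.6296 0.093  0.108 ]]
0.06 128 [0.509  0.0061 0.055 ] [0.6318 0.0953 0.0649]
0.07 84 [0.5479 0.013  0.0651] [0.6322 0.0937 0.0748]
0.08 68 [0.5583 0.0192 0.0752] [0.6295 0.0893 0.085 ]
0.09 69 [0.564  0.0225 0.085 ] [0.6145 0.0889 0.0949]
0.1 39 [0.5655 0.0292 0.095 ] [0.6206 0.079  0.1049]
0.11 12 [0.5763 0.0383 0.1051] [0.5955 0.0629 0.1146]
scene 483 max z [0.5833 0.0433 0.1149] pct [[0.548  0.0239 0.0556]
 [0.5776 0.0524 0.0736]
 [0.63   0.0887 0.1072]]
0.06 135 [0.5414 0.0177 0.055 ] [0.6299 0.0876 0.065 ]
0.07 127 [0.5494 0.021  0.0652] [0.6334 0.0948 0.0749]
0.08 97 [0.5564 0.0212 0.075 ] [0.6338 0.0924 0.0848]
0.09 70 [0.5641 0.0261 0.085 ] [0.6254 0.0884 0.0947]
0.1 38 [0.5711 0.0313 0.0953] [0.6126 0.0741 0.1047]
0.11 16 [0.5749 0.0337 0.1054] [0.6052 0.0664 0.1149]
```

View pics/c4.png

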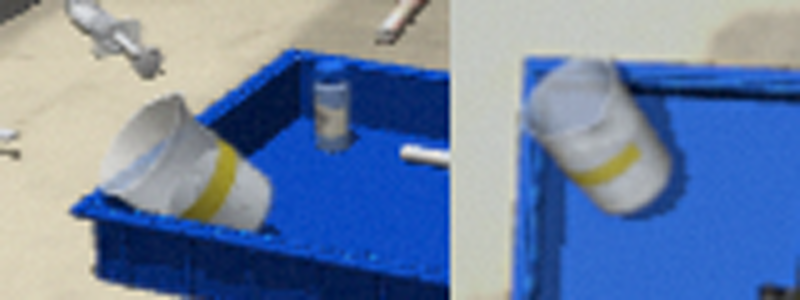

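The view shows the banded beaker's mouth at top-image crop (585,90), facing up over the corner. Depth from both views puts its high rim point at (0.583, 0.044, 0.115) and the mouth centre at about (0.603, 0.065, 0.09). I'll insert the shut fingers there.

```bash
python3 -m crank '[[[0,1.5,1.8,0,0,0,5],[0,3,3.7,0,0,0,9],[0,3,3.7,0,0,0,9],[0,3,3.7,0,0,0,9],[0,3,3.7,0,0,0,9],[0,1.4,1.6,0,0,0,5],[0,0,0,0,0,0,0],[0,0,0,-2,0,0,0],[0,0,0,-2,0,0,0],[0,0,0,-1.5,0,0,0],[0,0,0,-1,0,0,0],[0,0,0,0,0,0,0]]]' 30; python3 - <<'E'
from h import *
S,_=snap('scene');im,_=snap('top')
cv2.imwrite('pics/c5.png',cv2.resize(np.hstack([S[130:240,255:345],im[150:260,280:370]]),(800,489),interpolation=cv2.INTER_CUBIC)[:,:,::-1])
E
```

```text
clock: 10.9
position: [0.6033, 0.0657, 0.0555]
ee_rot: [0.926, 0.378, -0.001, -0.0]
ft_force: [0.3, -0.5, 0.1]
grip_width: -0.002
grasp_force: 0.0
```

View pics/c5.png

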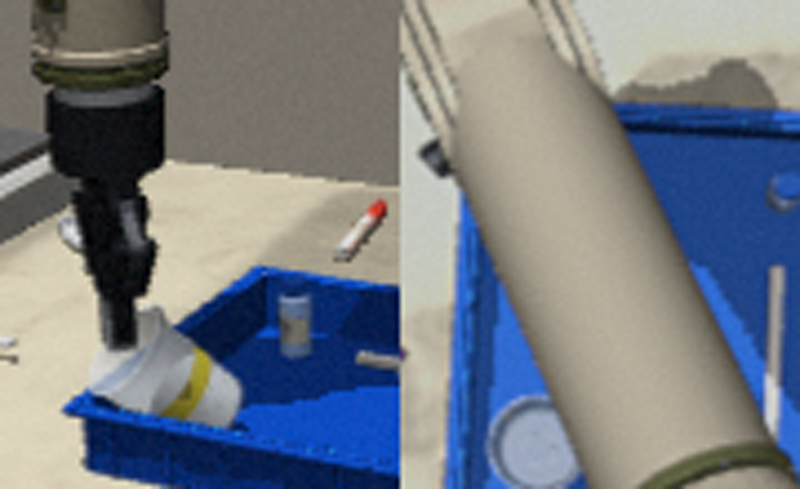

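The shut fingers are in the mouth, at (120,340) in the left half. I'll go a little deeper and start pulling away from the corner.

```bash
python3 -m crank '[[[0,0,0,-0.8,0,0,0],[0,0,0,-0.7,0,0,0],[0,0,0,0,0,0,0],[0,-0.4,-0.4,0,0,0,0],[0,-0.4,-0.4,0,0,0,0],[0,-0.4,-0.4,0,0,0,0],[0,-0.4,-0.4,0,0,0,0],[0,-0.4,-0.4,0,0,0,0],[0,-0.4,-0.4,0,0,0,0],[0,-0.4,-0.4,0,0,0,0],[0,-0.4,-0.4,0,0,0,0]]]' 30; python3 -m crank '[[[0,-0.4,-0.4,-0.1,0,0,0],[0,-0.4,-0.4,-0.1,0,0,0],[0,-0.4,-0.4,-0.1,0,0,0],[0,-0.4,-0.4,-0.1,0,0,0],[0,-0.4,-0.4,-0.1,0,0,0],[0,0,0,0,0,0,0]]]'; python3 - <<'E'
from h import *
S,_=snap('scene')
cv2.imwrite('pics/c6.png',cv2.resize(S[130:240,255:365],(550,550),interpolation=cv2.INTER_CUBIC)[:,:,::-1])
E
```

```text
clock: 12.38
position: [0.5715, 0.0337, 0.0413]
ee_rot: [0.926, 0.378, 0.0, 0.0]
ft_force: [0.4, -1.4, -0.1]
grip_width: -0.003
grasp_force: 0.0
clock: 13.12
position: [0.5515, 0.0134, 0.0363]
ee_rot: [0.926, 0.378, -0.0, 0.0]
ft_force: [0.0, 0.0, 0.9]
grip_width: 0.002
grasp_force: 0.0
```

View pics/c6.png

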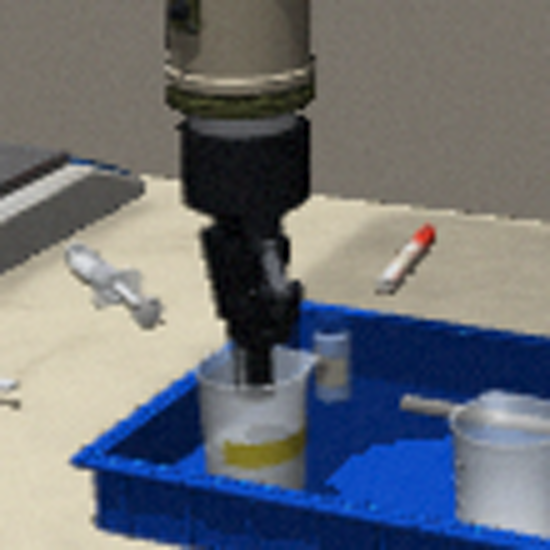

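The beaker now stands upright near the corner, with its rim at (255,370) in the crop. I'll lower the fingers inside it and slide it to the middle.

```bash
python3 -m crank '[[[0,0,0,-1,0,0,0],[0,0,0,-1,0,0,0],[0,0,0,-0.4,0,0,0],[0,-0.3,-0.3,0,0,0,0],[0,-0.4,-0.4,0,0,0,0],[0,-0.4,-0.4,0,0,0,0],[0,-0.4,-0.4,0,0,0,0],[0,-0.5,-0.5,0,0,0,0],[0,-0.5,-0.5,0,0,0,0],[0,-0.5,-0.5,0,0,0,0],[0,-0.5,-0.5,0,0,0,0],[0,-0.5,-0.5,0,0,0,0],[0,-0.5,-0.5,0,0,0,0],[0,-0.5,-0.5,0,0,0,0],[0,-0.5,-0.5,0,0,0,0],[0,-0.5,-0.5,0,0,0,0],[0,-0.4,-0.4,0,0,0,0],[0,-0.3,-0.3,0,0,0,0],[0,0,0,0,0,0,0]]]'; python3 - <<'E'
from h import *
np.set_printoptions(precision=4,suppress=True)
I,D=snap('scene');h=cv2.cvtColor(I,cv2.COLOR_RGB2HSV);m=cv2.inRange(h,(20,110,80),(35,255,255))
k=np.zeros_like(m);k[190:250,270:380]=m[190:250,270:380];v,u=np.nonzero(k);P=depth('scene',np.c_[u,v],D);print(len(u),u.min(),u.max(),v.mean(),np.median(P,0),manip.get_obs()['ft_force'])
E
```

```text
clock: 15.55
position: [0.4873, -0.0522, 0.0136]
ee_rot: [0.926, 0.378, 0.002, 0.001]
ft_force: [2.4, 2.6, 11.1]
grip_width: 0.0
grasp_force: 4.8
60 323 336 214.46666666666667 [ 0.4856 -0.0122  0.0536] [ 2.5182  2.0897 11.164 ]
```

The band puts the beaker's centre at about (0.498, -0.040), near the bin centre. The 11 N upward force suggests the linkage is resting on the rim, so I'll back off and lift out straight.

```bash
python3 -m crank '[[[0,0.3,0.3,0.3,0,0,0],[0,0.4,0.4,0.5,0,0,0],[0,0.3,0.3,0.5,0,0,0],[0,0,0,1,0,0,0],[0,0,0,2,0,0,0],[0,0,0,4,0,0,0],[0,0,0,4,0,0,0],[0,-2,-4,3,0,0,0],[0,-2,-6,0,0,0,0],[0,-2,-6,0,0,0,0],[0,-2,-6,0,0,0,0],[0,-2,-6,0,0,0,0],[0,-2,-4,0,0,0,0],[0,0,0,0,0,0,0],[0,0,0,0,0,0,0]]]'; python3 - <<'E'
from h import *
np.set_printoptions(precision=4,suppress=True)
S,D=snap('scene');im,d=snap('top')
h=cv2.cvtColor(S,cv2.COLOR_RGB2HSV);m=cv2.inRange(h,(20,110,80),(35,255,255));k=np.zeros_like(m);k[190:250,270:380]=m[190:250,270:380];v,u=np.nonzero(k);print(np.median(depth('scene',np.c_[u,v],D),0))
u,v=np.meshgrid(range(285,390),range(165,275));P=depth('top',np.c_[u.ravel(),v.ravel()],d)
Q=P[(P[:,2]>.075)&(P[:,2]<.1)&(P[:,0]>.41)&(P[:,0]<.58)&(P[:,1]<.04)&(P[:,1]>-.11)]
print('rim',len(Q),Q.min(0),Q.max(0),'mid',(Q.min(0)+Q.max(0))/2)
cv2.imwrite('pics/c7.png',cv2.resize(np.hstack([S[165:265,262:402],im[170:270,280:390]]),(750,300),interpolation=cv2.INTER_CUBIC)[:,:,::-1])
E
```

```text
clock: 17.48
position: [0.376, -0.3595, 0.1656]
ee_rot: [0.926, 0.378, 0.0, -0.0]
ft_force: [0.2, -0.0, 0.1]
grip_width: 0.001
grasp_force: 0.0
[ 0.4873 -0.0068  0.0487]
rim 92 [ 0.4101 -0.0641  0.0762] [0.5367 0.0376 0.0983] mid [ 0.4734 -0.0133  0.0872]
```

View pics/c7.png

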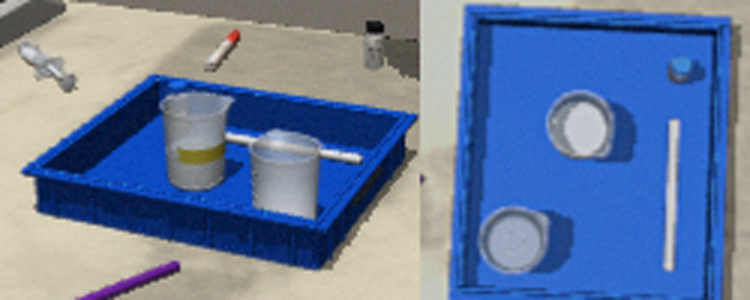

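The last view shows the banded beaker upright at (195,140) in the left half, well inside the limits at about (+27, +12) mm from the bin centre. The rod lies flat and well clear by the -y wall, and the bystanders look undisturbed.

```bash
python3 -c "
from workcell import job
print(job.hand_in())"
```

```text
the job is handed in; nothing more can be done
None
```

I handed the job in at about 17.5 s: the rod came out first and lies flat by the -y wall, and the banded beaker stands upright near the bin centre, well inside the limits; the hand-in returned no verdict.

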